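# Weigh the vial plate on the spring balance

### The job

Weigh the blue vial plate: take it by its orange grip, lift it straight up off its two locating pins, keeping it level so that it does not cock and jam, and hang its crossbar in the forked hook of the spring balance. Let the spring take the weight gradually, neither dropping the plate nor forcing the hook to the bottom of its travel, and leave the plate hanging level, free and still. Do not disturb the bottle, the jar or the dish.

Things in the scene. Friction and masses are not known exactly. Their poses are not given: they have to be found in the camera images.
- plate: Blue plate, 86 (x) x 127 (y) x 12 mm, 0.3 to 0.55 kg, holding eight fixed capped vials (tops 36 mm above the underside; rows at x = +-28). Origin: centre of its underside, z up. Two through holes 9.6 mm wide at y = +-52. A square stem 14 mm wide rises from its centre to the crossbar at z = 85. Same after half a turn: may hang either way round. It starts seated on the stage's pins.
- grip (a point): Best holding point, 125 mm above the plate's underside on its centre line, in the orange grip: a square block 22 x 22 mm, from 95 to 145 mm above the underside, faces square to the plate's x and y. Fingertips held here clear crossbar and fork. Axes as plate.
- bar (a point): Centre of the crossbar's underside, 85 mm above the plate's underside, on its centre line. The bar is flat aluminium, 10 (x) x 100 (y) x 10 mm, below the orange grip. Axes as plate.
- stage: Fixed aluminium base, 100 (x) x 150 (y) mm, with two grey seating pads on which the plate rests, 30 mm above the table, and two steel locating pins, 8 mm thick, at y = +-52, which rise 40 mm above the pads (tips at z = 70 mm). Origin: centre of its underside, z up. The plate's axes lie along the stage's.
- balance: Fixed white stand of the spring balance: base 150 x 130 x 14 mm from x = 25 to 175, column 330 mm tall at x = 150, grey spring tube 28 mm thick at x = 115, z = 228 to 328. Origin: on the table, directly below the fork's seat; z up. The open end of the fork points to its -x, away from the column, more or less towards the robot.
- seat (a point): Where the middle of the bar's underside belongs: midway between the two prongs, on their upper faces, 175 mm above the table when empty; dips with the hook. Axes as balance. Prongs 8 mm wide and thick along x at y = +-23, tips at x = -16. On each, two red stops 12 mm tall, 22 mm clear between them. Bring the plate in from -x, bar above the stops, vials below the prongs, then lower.
- fork (a joint): How far the hook has dipped, m: 0 empty, 0.040 at the bottom stop. Spring 250 N/m, lightly damped: the plate dips it by 12 to 22 mm, according to its mass; let go unsupported it would bounce.
- amber: Bystander: amber bottle, 60 mm thick, 130 mm tall. Origin: centre of its underside.
- jar: Bystander: small white jar with blue cap, 38 mm thick, 45 mm tall. Origin: centre of its underside.
- dish: Bystander: white bowl, 84 mm wide, 30 mm tall. Origin: centre of its underside.

How it is judged:
On the way, in this order (a step that is already met when the one before it is completed fails the run):
1. the plate is lifted level and clear of the pins, above the stage (z of plate in the frame of stage above 0.073 m and angle between plate's own z axis and vertical below 0.12 rad and horizontal distance between plate and stage below 0.03 m), for 0.04 s.
2. the crossbar lies in the fork and the spring carries load (x of bar in the frame of seat between -0.01 and 0.01 m and y of bar in the frame of seat between -0.012 and 0.012 m and z of bar in the frame of seat between -0.003 and 0.004 m and value of joint fork above 0.006 m), for 0.2 s.
At the end, for the whole second after the job is handed in: The plate hangs by its crossbar on both prongs, between the stops (bar's middle within 10 mm of the seat along x, 12 mm along y), level within 0.08 rad, turned within 0.15 rad of the fork, the spring dipped 9 to 28 mm, and still (under 20 mm/s, 0.15 rad/s) (x of bar in the frame of seat between -0.01 and 0.01 m and y of bar in the frame of seat between -0.012 and 0.012 m and z of bar in the frame of seat between -0.003 and 0.004 m and value of joint fork between 0.009 and 0.028 m and angle between plate's own z axis and vertical below 0.08 rad and angle between the y axis of plate and the y axis of balance, either way round below 0.15 rad and linear speed of plate below 0.02 m/s and angular speed of plate below 0.15 rad/s); the robot touches nothing.
It fails at once if the plate is cocked more than 0.12 rad while on the pins (z of plate in the frame of stage below 0.07 m and horizontal distance between plate and stage below 0.05 m and angle between plate's own z axis and vertical above 0.12 rad).
It fails at once if the plate is forced against the stage with more than 40 N (jammed) (contact force between plate and stage above 40 N).
It fails at once if the hook is forced or dropped to the bottom of its travel (dip over 36 mm) (value of joint fork above 0.036 m).
It fails at once if the plate is dropped on the spring (hook moves down faster than 0.25 m/s) (velocity of joint fork above 0.25 m/s).
It fails at once if the bottle, jar or dish is moved more than 20 mm or tipped (distance of any of amber, jar, dish from where it was at the start of the episode above 0.02 m or angle between any of amber, jar, dish's own z axis and vertical above 0.3 rad).
It also fails if it takes over 59 s, if anything falls off the work surface, if the arm or the gripper's body presses on something with over 40 N, if the wrist force passes 120 N, or if a joint passes its speed limit or range.

### The arm

A 6-joint arm with a two-finger parallel gripper is mounted at the origin on the work surface. World frame = base frame: x ahead of the robot, y to its left, z up, the work surface at z = 0. Lengths are in m, angles in rad, forces in N, time in s.
With the tool pointing down it reaches from about 0.375 to 0.975 m from the base axis. Payload 3.8 kg.
Tool frame: the origin (TCP) lies midway between the tips of the shut fingers; the grasp point (between the pads) lies 19 mm behind it; z points along the fingers, y is the line along which they close (so a half turn about z gives the same grasp; the last joint's range is limited). The gripper opens to 88 mm and grips with 3 to 60 N. Pads are 18 mm wide; open, the fingers measure 123 mm over their backs; the gripper's body (75 mm by 187 mm) begins 45 mm behind the grasp point.
Start: joints at [1.218, 0.264, 1.604, -0, 1.274, -0.037], TCP at [0.21, 0.642, 0.239] pointing down, gripper open.
Joint ranges: [-2.63, 2.63], [-0.94, 2.18], [0.31, 2.57], [-1.31, 4.45], [0, 2.66], [-2.55, 2.55]. Speed limits (rad/s): [2.57, 2.57, 3.14, 3.14, 3.14, 3.14].

### API

Orientations are given as a rotation vector (axis times angle).
In Python, from cell import manip, readout, ticket, capture gives the robot as it stands (manip), with the cameras as plain functions, the readings (readout) and the job (ticket). Calls block until the motion is done:
- manip.move_pose(position, orientation): joint-space move of the TCP to a pose.
- manip.move_linear(position, rate=0.15, rot=None): straight line of the TCP; rot=None keeps the orientation; rate is the mean speed in m/s.
- manip.set_joints(angles): joint-space move.
- manip.set_gripper(opening, force=None): finger opening in m; force is the grip in N (None keeps the last); returns when the fingers have stopped.
- manip.dwell(seconds).
- manip.inverse_kinematics(position, orientation): joint angles nearest the present ones, or None.
- readout.state(): the state.
- capture(name): name is "side" or "top" or "wrist"; returns a dict with "image" (384x512x3 uint8, blue, green, red), "z_map" (384x512 float32, m along the optical axis (not along the pixel's ray), 0 where there is no reading), "intrinsics" (3x3 intrinsics, pixels), "k1" (the pictures are not rectified: a ray, as slopes to the right and down, at radius r is drawn at 1 + k1 r^2 times it, then the intrinsics apply), "position" and "orientation" of the camera in the world; the wrist camera has in their place "T_tool_cam" (4x4, takes a point from camera to tool coordinates, whose origin is the TCP and whose axes are the flange's). Camera axes: x right, y down, z forward; pixel columns grow to the right and rows downward; lengths in m; the calibration is good to about 2 mm. A picture is of the moment at which its call begins: read the wrist's pose just before it.
A pose or a line that the arm cannot do raises manip.IKError and nothing moves.
- ticket.close_job(): hands the job in; it is judged then, once.
The state is a dict: "clock": time; "joint_pos": joint angles; "joint_velocities": joint speeds; "tau": joint torques, N m; "tool_pos": TCP position; "tcp_rot": TCP orientation; "contact_force": force on the tool from outside, world axes, zero at the start; "moment": the same for the moment, N m; "gripper_width": finger opening in m; "grasp_force": force on a finger pad.
Only numpy, scipy, OpenCV 4.12 (cv2) and the standard library are available. Lean on these libraries where they do the work, as an engineer would, in place of code of your own. Each camera call takes 0.05 s, during which the arm holds its last target. There are 200 camera calls.

## Working session

There is one attempt and no reset: what is moved stays moved. The work goes in short steps, each a Python script; the robot and the scene stay as the last script left them, time stands still between calls to the robot, and variables do not carry over. Pictures are saved under pics/ and viewed, at most 10 in all, crops included, and the job is handed in when it is done.

```bash
mkdir -p pics
cat > h.py <<'E'
import numpy as np, cv2, pickle
from scipy.spatial.transform import Rotation as R
from cell import manip, readout, ticket, capture
def cloud(c, st=None):
    h,w=c["z_map"].shape; K=np.array(c["intrinsics"]); u,v=np.meshgrid(np.arange(w),np.arange(h))
    D=np.array([c["k1"],0,0,0,0.])
    p=cv2.undistortPoints(np.stack([u,v],-1).reshape(-1,1,2).astype(np.float64),K,D).reshape(h,w,2)
    z=c["z_map"][...,None]; P=np.concatenate([p*z,z],-1)
    if "T_tool_cam" in c:
        T=np.array(c["T_tool_cam"]); P=P@T[:3,:3].T+T[:3,3]
        Rm=R.from_rotvec(st["tcp_rot"]).as_matrix(); t=np.array(st["tool_pos"])
    else:
        o=np.array(c["orientation"]); Rm=o if o.shape==(3,3) else R.from_rotvec(o).as_matrix() if o.size==3 else R.from_quat(o).as_matrix(); t=np.array(c["position"])
    W=P@Rm.T+t; W[c["z_map"]<=0]=np.nan
    return W
E
python3 - <<'E'
from h import *
s=readout.state();print(s)
for n in("top","side"):
    c=capture(n);print(n,c["position"],c["orientation"],c["k1"],c["intrinsics"])
    cv2.imwrite(f"pics/{n}0.png",c["image"]);pickle.dump(c,open(n+"0.pkl","wb"))
E
```

```text
{'clock': 0.0, 'joint_pos': array([ 1.21808615e+00,  2.64727789e-01,  1.60536249e+00, -3.52865252e-05,
        1.27368539e+00, -3.69158947e-02]), 'joint_velocities': array([ 7.41505330e-05,  8.96539906e-04,  1.35812373e-03, -8.81356268e-06,
       -5.19238923e-04,  1.25706471e-04]), 'tau': array([ 5.86084552e-04, -5.02116179e+01, -3.56877100e+01,  7.30181322e-02,
        2.96869583e-02, -1.85073868e-04]), 'tool_pos': array([0.20941548, 0.64095306, 0.2374113 ]), 'tcp_rot': array([-0.49391224, -3.10212774,  0.00337405]), 'contact_force': array([-0.18493539, -0.42992929,  0.26069946]), 'moment': array([-0.02213523,  0.02754377,  0.04066239]), 'grasp_force': 0.0, 'gripper_width': 0.08814184365112761}
top [0.50967789 0.09375329 1.16805679] [-2.18545921  2.14128046 -0.0668968 ] -0.10819595869685143 [[378.21518009   0.         251.23028903]
 [  0.         378.21518009 195.80693113]
 [  0.           0.           1.        ]]
side [ 0.44136548 -0.7881766   0.65085604] [-2.08829136  0.15768326 -0.09682966] -0.07785620883604329 [[401.4381725    0.         260.26258091]
 [  0.         401.4381725  198.50147722]
 [  0.           0.           1.        ]]
```

View pics/top0.png

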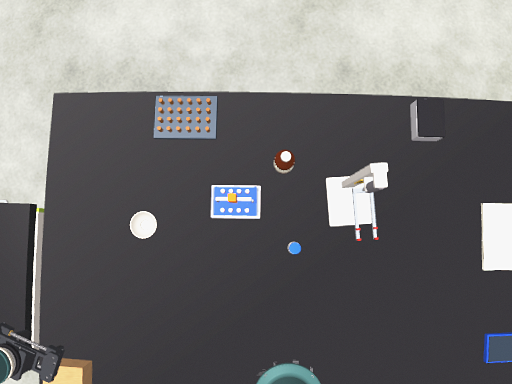

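View pics/side0.png

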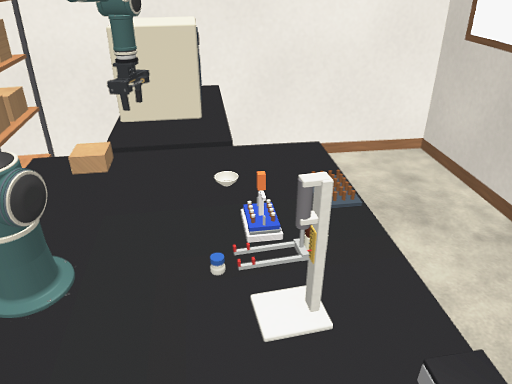

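The top view (up = +x, right = -y) shows the plate at (236,201) with its grip at (232,198), the fork's red stops near (358–376,229–240), the amber bottle at (285,160), the jar at (294,248) and the dish at (143,225). In the side view the prongs point towards the robot.

```bash
cat > a.py <<'E'
from h import *
def comp(W,m,n=2,pr=""):
    k,l,s,c=cv2.connectedComponentsWithStats(m.astype(np.uint8))
    for i in range(1,k):
        if s[i,4]>=n:
            P=W[l==i];P=P[~np.isnan(P[:,0])]
            if len(P): print(pr,c[i].round(1),s[i,4],"med",np.median(P,0).round(4),"min",P.min(0).round(4),"max",P.max(0).round(4))
for n in("top","side"):
    c=pickle.load(open(n+"0.pkl","rb"));W=cloud(c);b,g,r=[c["image"][...,i].astype(int) for i in range(3)]
    with np.errstate(all="ignore"):
        roi=(W[...,0]>.35)&(W[...,0]<.8)&(abs(W[...,1])<.45)&(W[...,2]>0.005)&(W[...,2]<.5)
    comp(W,roi&(r>180)&(g>70)&(b<90),4,n+" orange")
    comp(W,roi&(r>130)&(g<80)&(b<80),2,n+" red")
    comp(W,roi&(b>130)&(r<90)&(g<130),10,n+" blue")
    if n=="top":
        for nm,m in(("stagepl",roi&(W[...,2]<.06)&(W[...,1]>.05)&(W[...,1]<.24)&(W[...,0]>.4)),("plate",roi&(b>130)&(r<90)&(W[...,2]<.06)&(W[...,1]>.05)&(W[...,1]<.24)),("bar",roi&(W[...,2]>.105)&(W[...,2]<.13)&(W[...,1]>.05)&(W[...,1]<.24)),("base",roi&(W[...,2]<.03)&(W[...,1]<-.1)),("prong",roi&(W[...,2]>.15)&(W[...,2]<.19)&(W[...,1]<-.1)),("dish",roi&(W[...,1]>.28)),("amber",roi&(W[...,0]>.55)&(W[...,1]<.05)&(W[...,1]>-.08)),("jar",roi&(W[...,0]<.5)&(W[...,1]<.05)&(W[...,1]>-.1))):
            P=W[m]; 
            if len(P): rc=cv2.minAreaRect(P[:,:2].astype(np.float32)*1000);print(nm,len(P),rc,"z",np.median(P[:,2]).round(4),P[:,2].max().round(3))
E
python3 a.py
python3 - <<'E'
import cv2
i=cv2.imread('pics/top0.png');cv2.imwrite('pics/c1.png',cv2.resize(i[140:265,200:400],None,fx=4,fy=4,interpolation=cv2.INTER_CUBIC))
E
```

```text
top orange [231.5 197.4] 63 med [0.593  0.1723 0.176 ] min [0.5834 0.1636 0.1614] max [0.6041 0.1826 0.1794]
top red [376.5 227.5] 4 med [ 0.52   -0.206   0.1883] min [ 0.5187 -0.2077  0.187 ] max [ 0.5213 -0.2041  0.1902]
top red [358.2 228.8] 6 med [ 0.5154 -0.1588  0.188 ] min [ 0.5153 -0.1629  0.1789] max [ 0.518  -0.1542  0.1909]
top red [373.5 228. ] 2 med [ 0.5186 -0.1992  0.1847] min [ 0.5186 -0.1995  0.1813] max [ 0.5186 -0.1989  0.1882]
top red [358.5 239.5] 8 med [ 0.4882 -0.159   0.1863] min [ 0.4867 -0.164   0.1788] max [ 0.4897 -0.157   0.1902]
top red [376.  238.4] 8 med [ 0.4927 -0.2053  0.1875] min [ 0.4902 -0.21    0.1821] max [ 0.4929 -0.2013  0.1896]
stagepl 1510 ((598.6292724609375, 145.1163330078125), (397.11932373046875, 189.62144470214844), 0.01756550744175911) z 0.0411 0.06
plate 189 ((592.7521362304688, 174.4089813232422), (78.51195526123047, 122.64823150634766), 1.156816005706787) z 0.043 0.048
bar 105 ((592.3262939453125, 171.17213439941406), (18.7869815826416, 97.13145446777344), 6.412750244140625) z 0.1258 0.13
base 2017 ((575.8147583007812, -275.2545776
[... 1265 characters left out ...]
0.1567  0.1869]
side red [234.1 247.5] 17 med [ 0.4882 -0.1636  0.1813] min [ 0.4864 -0.166   0.1756] max [ 0.4908 -0.1587  0.1868]
side red [309.2 249.8] 4 med [ 0.6339 -0.1827  0.1743] min [ 0.631  -0.1834  0.162 ] max [ 0.6408 -0.1642  0.1746]
side red [253. 260.] 20 med [ 0.5192 -0.2077  0.1835] min [ 0.5174 -0.209   0.1742] max [ 0.5218 -0.202   0.1867]
side red [238.8 262.1] 19 med [ 0.4928 -0.21    0.1831] min [ 0.4908 -0.2129  0.1752] max [ 0.4952 -0.2023  0.1866]
side blue [260.5 219.2] 509 med [0.5853 0.1348 0.04  ] min [0.5502 0.1035 0.0285] max [0.6367 0.2373 0.0579]
side blue [216.5 258.6] 146 med [ 0.4561 -0.0155  0.0424] min [ 0.4406 -0.0275  0.0299] max [0.4727 0.0086 0.0455]
```

View pics/c1.png

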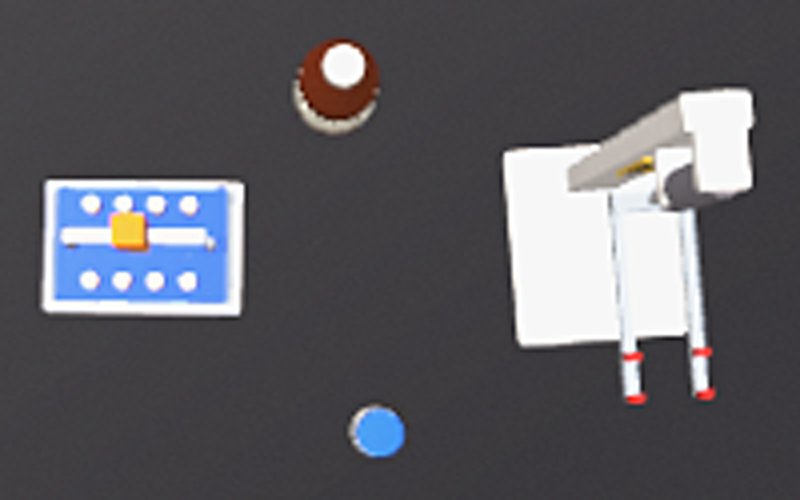

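The crop confirms an unobstructed fork open towards the robot with yaw about +0.09 rad, centred near (0.504,-0.183). The plate is seated at about (0.593,0.173) with almost no yaw. I'll refine both with the wrist camera.

```bash
cat >> h.py <<'E'
def down(yaw): return (R.from_euler("z",yaw)*R.from_euler("y",np.pi)).as_rotvec()
E
python3 - <<'E'
from h import *
for i,(p,y) in enumerate([((.593,.172,.33),0),((.47,-.18,.38),.09)]):
    manip.move_pose(p,down(y)); manip.dwell(.3)
    s=readout.state();c=capture("wrist");pickle.dump((s,c),open(f"w{i}.pkl","wb"));cv2.imwrite(f"pics/w{i}.png",c["image"])
    print(s["clock"],s["tool_pos"],s["joint_pos"],s["contact_force"])
    if i==0: print(c["T_tool_cam"])
i=np.hstack([cv2.imread(f"pics/w{k}.png") for k in(0,1)]);cv2.imwrite("pics/ww.png",cv2.resize(i,(800,300),interpolation=cv2.INTER_AREA))
E
```

```text
2.5917 [0.59283744 0.17249722 0.32986791] [ 2.42801524e-01  1.13636937e-01  1.61495441e+00  1.74572652e-05
  1.41324186e+00 -1.32881288e+00] [ 0.05785082  0.17285598 -0.06093809]
[[ 5.01753047e-04 -9.55616939e-01 -2.94611634e-01  7.64427485e-02]
 [ 9.99997842e-01  1.07338858e-03 -1.77860031e-03 -1.00223357e-03]
 [ 2.01589335e-03 -2.94610106e-01  9.55615415e-01 -1.46362822e-01]
 [ 0.00000000e+00  0.00000000e+00  0.00000000e+00  1.00000000e+00]]
4.3417 [ 0.47035931 -0.17940509  0.37977208] [-4.13888850e-01 -1.21088894e-01  1.76012643e+00  2.63452639e-05
  1.50298058e+00 -2.07595771e+00] [ 1.05070747  0.18440078 -0.14036146]
```

View pics/ww.png

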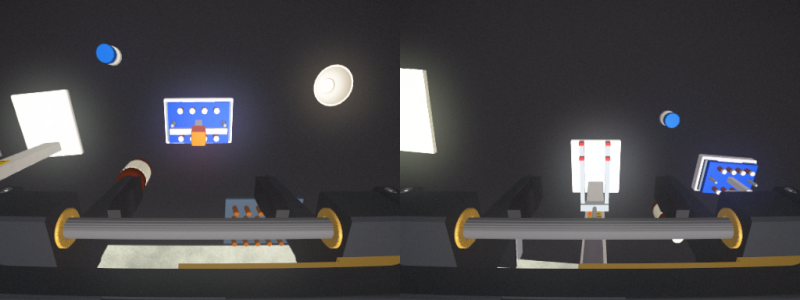

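The left wrist view shows the plate square at (198,120) with its grip at (198,136). The right one shows the fork's stops at (581–608,143) and (581–608,157) and nothing in the way.

```bash
cat > b.py <<'E'
from h import *
def rect(P): return cv2.minAreaRect(P[:,:2].astype(np.float32)*1000)
s,c=pickle.load(open("w0.pkl","rb"));W=cloud(c,s);b,g,r=[c["image"][...,i].astype(int) for i in range(3)]
X,Y,Z=np.moveaxis(W,-1,0)
with np.errstate(all="ignore"):
    near=(abs(X-.593)<.09)&(abs(Y-.172)<.11)
    m=near&(r>120)&(g>50)&(b<90)&(Z>.168);P=W[m];print("griptop",len(P),P.min(0),P.max(0),rect(P))
    m=near&(Z>.118)&(Z<.13)&(r>150)&(b>150);P=W[m];print("bar",len(P),rect(P),np.median(P[:,2]))
    m=near&(Z>.01)&(Z<.055);P=W[m];print("stage+plate",len(P),rect(P))
    m=near&(b>120)&(r<100)&(Z>.03)&(Z<.055);P=W[m];print("plate",len(P),rect(P),np.median(P[:,2]))
s,c=pickle.load(open("w1.pkl","rb"));W=cloud(c,s);b,g,r=[c["image"][...,i].astype(int) for i in range(3)]
X,Y,Z=np.moveaxis(W,-1,0)
with np.errstate(all="ignore"):
    m=(X>.45)&(X<.56)&(abs(Y+.183)<.06)&(Z>.14)&(Z<.21)
    red=m&(r>110)&(g<90)&(b<90)
    k,l,st,ce=cv2.connectedComponentsWithStats(red.astype(np.uint8))
    for i in range(1,k):
        if st[i,4]>5:P=W[l==i];print("red",ce[i],len(P),rect(P),np.percentile(P[:,2],[5,50,95]))
    for sg in(1,-1):
        P=W[(X>.48)&(X<.6)&(sg*(Y+.183)>.012)&(abs(Y+.183)<.045)&(Z>.165)&(Z<.185)&~red];f=np.polyfit(P[:,0],P[:,1],1)
        print("prong",len(P),"slope",f[0],"y at .504",np.polyval(f,.504),"z",np.median(P[:,2]))
    P=W[(X>.48)&(X<.7)&(abs(Y+.183)<.12)&(Z>.005)&(Z<.022)];print("base",rect(P))
E
python3 b.py
```

```text
griptop 3607 [0.5616327  0.11882753 0.17192908] [0.60427368 0.24453962 0.42352907] ((582.9891357421875, 181.70252990722656), (42.519561767578125, 125.71160888671875), 0.13886307179927826)
bar 458 ((590.89892578125, 170.97853088378906), (15.683981895446777, 99.17033386230469), 1.3417086601257324) 0.12538532738389235
stage+plate 3702 ((594.20947265625, 170.87860107421875), (100.5716323852539, 150.22645568847656), 0.4432050883769989)
plate 2236 ((593.6043090820312, 170.6531524658203), (84.8987808227539, 125.86004638671875), 0.14555037021636963) 0.0425422968714258
red [231.7826087  182.69565217] 23 ((492.45977783203125, -208.37994384765625), (3.187634229660034, 7.021762371063232), 4.419281482696533) [0.17734882 0.1861642  0.18850065]
prong 381 slope 0.08547671843129218 y at .504 -0.16147471771308006 z 0.17552316907195836
prong 375 slope 0.083626266405682 y at .504 -0.20702775329854503 z 0.17546984831545898
base ((603.9873657226562, -176.18423461914062), (149.6472930908203, 130.0578155517578), 4.972859859466553)
```

Run:
```python
from h import *
rt=down(.004)
manip.move_pose((.5935,.171,.25),rt); manip.dwell(.3)
print(readout.state()["contact_force"],readout.state()["moment"])
manip.move_linear((.5935,.171,.137),rate=.12); manip.dwell(.3)
def pr():
    s=readout.state();print(round(s["clock"],2),s["tool_pos"].round(4),"F",s["contact_force"].round(2),"M",s["moment"].round(2),"g",s["gripper_width"],s["grasp_force"])
pr(); manip.set_gripper(0.0,force=6); manip.dwell(.3); pr()
```

```text
[-0.26007994 -0.64750866  0.20453955] [ 0.02754716 -0.01668467  0.00135146]
7.55 [0.5939 0.1711 0.1377] F [-0.09 -0.2   0.18] M [ 0.01 -0.02 -0.01] g 0.08787166866098217 0.0
8.86 [0.5936 0.1714 0.1371] F [ 0.51  3.63 -0.35] M [ 0.71 -0.03 -0.01] g 0.021991625659766506 6.0102521209046245
```

```bash
cat >> h.py <<'E'
def pr():
    s=readout.state();print(round(s["clock"],2),s["tool_pos"].round(4),"F",s["contact_force"].round(2),"M",s["moment"].round(2),"g",round(s["gripper_width"],4),round(s["grasp_force"],1),flush=True);return s
E
python3 - <<'E'
from h import *
y=.171
for k in range(4):
    y+=.0005; manip.move_linear((.5935,y,.137),rate=.02); manip.dwell(.2); s=pr()
    if abs(s["contact_force"][1])<1: break
manip.set_gripper(0.0,force=35); manip.dwell(.3); pr()
E
```

```text
9.31 [0.5935 0.1715 0.137 ] F [-0.45  3.72  0.28] M [ 0.64 -0.1  -0.01] g 0.022 6.0
9.76 [0.5935 0.1718 0.1369] F [ 0.63  0.92 -1.91] M [ 0.26 -0.2  -0.02] g 0.0219 6.0
10.28 [0.5934 0.1719 0.1369] F [ 0.92  1.7  -2.39] M [ 0.13 -0.25  0.08] g 0.0217 35.0
```

Run:
```python
from h import *
for z in (.140,.145,.155,.165):
    manip.move_linear((.5935,.172,z),rate=.03); manip.dwell(.1); s=pr()
    if np.linalg.norm(s["contact_force"])>12: break
else:
    manip.move_linear((.5935,.172,.218),rate=.06); manip.dwell(.5); pr()
    c=capture("side");cv2.imwrite("pics/s1.png",cv2.resize(c["image"][100:300,180:380],None,fx=3,fy=3,interpolation=cv2.INTER_CUBIC))
```

```text
10.62 [0.593  0.1719 0.1396] F [ 0.57  0.56 -4.68] M [ 0.22 -0.16  0.02] g 0.0217 35.0
11.04 [0.5934 0.1718 0.145 ] F [ 0.24 -0.32 -4.66] M [ 0.01 -0.07 -0.02] g 0.0213 35.0
11.62 [0.5933 0.1719 0.1549] F [ 0.1  -1.5  -4.85] M [ 0.06  0.   -0.02] g 0.0214 35.0
12.21 [0.5934 0.1719 0.1649] F [ 0.92 -0.06 -4.53] M [ 0.02  0.02 -0.04] g 0.0217 35.0
13.74 [0.5935 0.172  0.2179] F [ 0.43  0.05 -5.4 ] M [-0.02  0.02  0.01] g 0.0217 35.0
```

View pics/s1.png

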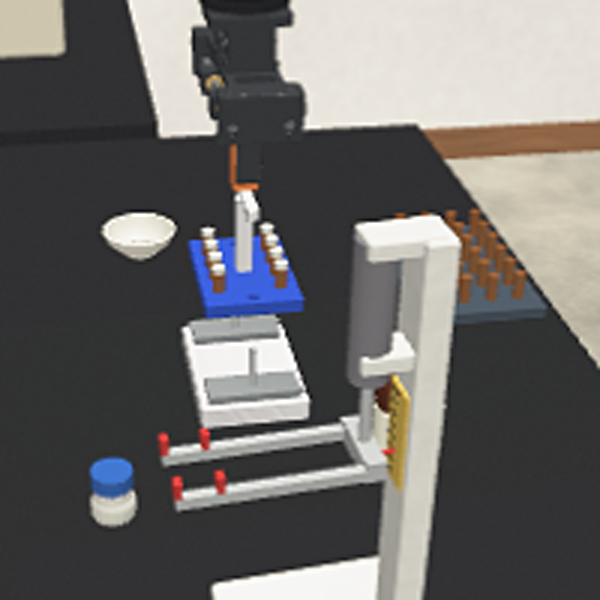

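The picture shows the plate level and clear above the pins. It weighs about 4.7–5.4 N, so I expect a dip of about 19–21 mm. Next is the carry to the fork.

Run:
```python
from h import *
yaw=.086; ex=np.array([np.cos(yaw),np.sin(yaw)]); seat=np.array([.5043,-.1845])
rt=down(yaw)
p=seat-.11*ex
manip.move_linear((*p,.220),rate=.10,rot=rt); manip.dwell(.2); pr()
manip.move_linear((*seat,.220),rate=.06); manip.dwell(.5); pr()
S=readout.state();c=capture("wrist");pickle.dump((S,c),open("w2.pkl","wb"))
d=capture("side");pickle.dump(d,open("s2.pkl","wb"))
t=capture("top")
f=lambda i:cv2.resize(i,(400,300),interpolation=cv2.INTER_CUBIC)
cv2.imwrite("pics/s2.png",np.vstack([np.hstack([f(d["image"][140:290,180:380]),f(t["image"][150:270,290:450])]),np.hstack([f(c["image"]),f(c["image"][120:300,160:400])])]))
```

```text
18.31 [ 0.3947 -0.1939  0.22  ] F [ 0.04 -0.11 -4.43] M [-0.   -0.01 -0.01] g 0.0221 35.0
20.79 [ 0.5043 -0.1845  0.22  ] F [ 0.15  0.06 -4.65] M [ 0.07  0.04 -0.06] g 0.0217 35.0
```

View pics/s2.png

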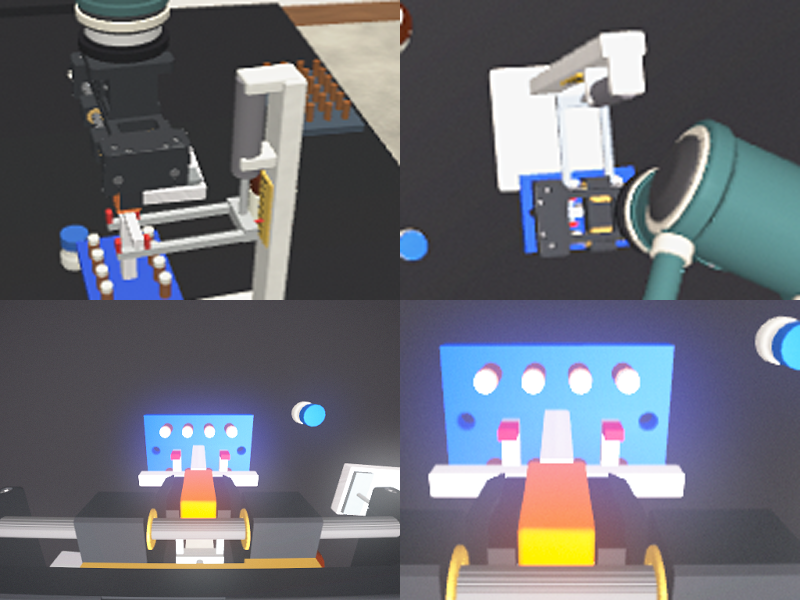

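The bar sits above the fork and between the stops, and the stem is centred between the prongs. Now I'll lower it with force feedback.

Run:
```python
from h import *
def F():
    f=[]
    for _ in range(6): manip.dwell(.04); f.append(readout.state()["contact_force"])
    return np.mean(f,0)
print("free",F()); L=[]
for z in (.200,.194,.190,.186,.183,.181,.1795,.178,.1765,.175,.1735):
    manip.move_linear((.5043,-.1845,z),rate=.025); manip.dwell(.15); f=F(); t=readout.state()
    print(z,t["tool_pos"].round(4),f.round(2),t["moment"].round(2),round(t["clock"],1),flush=True)
    if np.hypot(f[0],f[1])>8 or f[2]>-.15: break
```

```text
free [ 0.24533385  0.07367727 -4.69990148]
0.2 [ 0.5043 -0.1845  0.2001] [-0.12  0.2  -5.  ] [ 0.06  0.01 -0.02] 22.5
0.194 [ 0.5043 -0.1845  0.194 ] [-0.65  0.11 -3.78] [ 0.08  0.07 -0.03] 23.3
0.19 [ 0.5045 -0.1846  0.1902] [ 0.79 -0.18 -3.06] [-0.09 -0.16 -0.01] 24.0
0.186 [ 0.5044 -0.1845  0.1861] [ 0.8  -0.08 -2.  ] [-0.03 -0.2   0.05] 24.8
0.183 [ 0.5043 -0.1845  0.183 ] [ 0.35  0.07 -1.2 ] [-0.06 -0.06  0.  ] 25.4
0.181 [ 0.5043 -0.1845  0.181 ] [ 0.05  0.09 -0.58] [ 0.02 -0.03  0.04] 26.1
0.1795 [ 0.5043 -0.1845  0.1795] [ 0.06  0.34 -0.  ] [ 0.02 -0.07 -0.03] 26.7
```

Run:
```python
from h import *
manip.set_gripper(0.0,force=4); manip.dwell(.4); pr()
manip.set_gripper(0.06); manip.dwell(.5); pr()
manip.move_linear((.5043,-.1845,.26),rate=.06); manip.dwell(.3); pr()
yaw=.086
manip.move_linear((.5043-.1*np.cos(yaw),-.1845-.1*np.sin(yaw),.30),rate=.12); manip.dwell(1.0); S=pr()
c=capture("wrist");d=capture("side");t=capture("top")
f=lambda i:cv2.resize(i,(400,300),interpolation=cv2.INTER_CUBIC)
cv2.imwrite("pics/s3.png",np.vstack([np.hstack([f(d["image"][140:290,180:380]),f(t["image"][150:270,290:450])]),np.hstack([f(c["image"]),f(c["image"][60:285,110:410])])]))
for n,W in(("wrist",cloud(c,S)),("side",cloud(d))):
  im=(c if n=="wrist" else d)["image"].astype(int);b,g,r=im[...,0],im[...,1],im[...,2]
  with np.errstate(all="ignore"):
    m=(abs(W[...,0]-.505)<.03)&(abs(W[...,1]+.1845)<.03)&(W[...,2]>.18)&(W[...,2]<.26)&(r>150)&(g>60)&(b<90)
  P=W[m];print(n,len(P),"grip",P.min(0).round(4) if len(P) else 0,P.max(0).round(4) if len(P) else 0)
```

```text
27.33 [ 0.5043 -0.1845  0.1795] F [-0.05  0.34  0.05] M [0.13 0.   0.01] g 0.0219 4.0
28.54 [ 0.5043 -0.1845  0.1795] F [-0.42  0.2  -0.25] M [-0.    0.07 -0.01] g 0.06 0.0
30.33 [ 0.5042 -0.1845  0.2598] F [-0.39  0.95 -0.2 ] M [ 0.01  0.04 -0.01] g 0.0599 0.0
32.38 [ 0.4047 -0.1931  0.3001] F [-0.75 -0.36 -0.21] M [ 0.02 -0.02  0.02] g 0.0598 0.0
wrist 0 grip 0 0
side 243 grip [ 0.4929 -0.1991  0.18  ] [ 0.5139 -0.1747  0.2159]
```

View pics/s3.png

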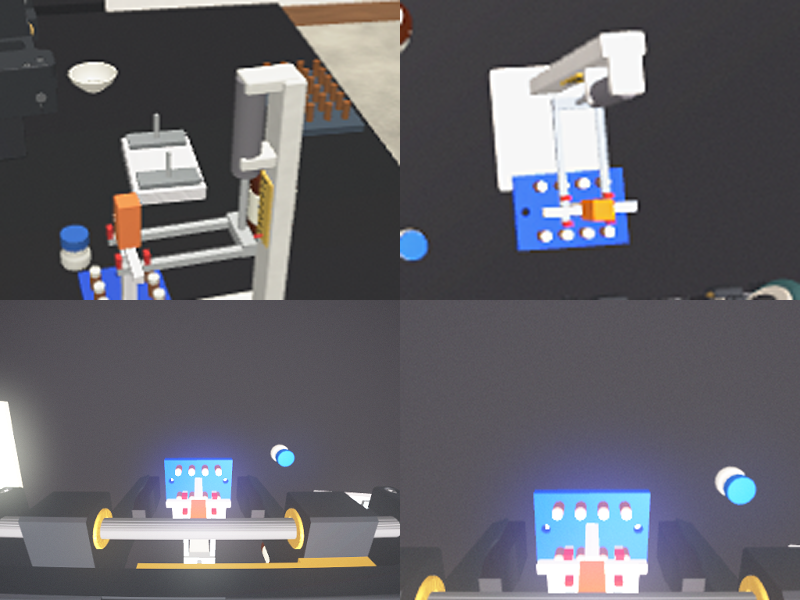

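The plate hangs level with its bar between the red stops, the grip top is at z ≈ 0.216 (dip about 19 mm), and the gripper is clear.

```bash
python3 -c "
from h import *
manip.dwell(2.0); print(ticket.close_job())"
```

```text
the job is handed in; nothing more can be done
None
```

The job is handed in at about 35 s: at the last look the plate hung level in the fork with a dip of about 19 mm (about 4.7 N, 0.48 kg) and the robot was clear; no verdict was returned.

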